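Raise the telescoping camera over a battery pack and hold it up

TASK

A picture is to be taken of the thin, narrow battery pack that lies on the bench: lay it down gently, same side up, in the middle of the metal plate of the small camera stand, its long side pointing at the mast, and let go of it. Then pinch the camera head across its sides so that its release button is pressed in, and draw it straight up past the first stop to the second, where both tubes are fully out. A spring pulls it back, so finish while still holding it there at full height, and leave the thicker pack, the jar and the date stamp where they are.

Things in the scene. Friction and masses are not known exactly. Their poses are not given: they have to be found in the camera images.
- stand: Camera stand fixed to the bench. Origin: on the bench under the upright mast's axis; x points from the plate to the mast (plate on the -x side), y to the left, z up. Dark round foot 84 mm wide, 16 mm high; outer tube 26 mm wide with a flange 45 mm wide, top 119 mm up; the camera head sits just over it. A small steel catch on the flange's +y side stands up into the lowered head, to 146 mm.
- plate_centre (a point): Centre of the top face of the stand's picture plate: aluminium, 130 mm along the stand's x, 100 mm along its y, top 10 mm above the bench, flat without rim, dark corner marks; 150 mm from the mast axis towards -x of the stand.
- hero_pack: The pack to be pictured: thin narrow black battery pack, 84 x 29 x 19 mm, about 0.12 kg, lying flat, loose on the bench at the left or the right of the stand. Origin: centre of its underside. Its long side does NOT lie along this frame's x: it is turned +0.375 rad (about z) from it; see pack_mid.
- pack_mid (a point): Middle of that pack, 9.5 mm above its underside. This frame's x lies along its 84 mm side, y across its 29 mm width (grip it there), z up.
- camera_head: Black camera head on the telescope, 34 mm along x, 44 mm along y, 55 mm high; axes as the stand's. Origin: centre of its underside, 124 mm above the bench when lowered. Short lens barrel on its front (-x), 28 mm out from the axis. A release button sits on its left (+y) side; the right side is flat. Pulled without the button pressed it stays locked.
- camera_grip (a point): Point on the head's axis level with the button's middle: 31 mm above the head's underside, 24 mm below its top; 155 mm above the bench when lowered, 275 mm at the second stop. Fingers closing along the stand's y at this height press the button on one side and bear on the flat side on the other: 50 mm wide over the button, 45 mm with it pressed.
- release_button (a joint): How far the button (aluminium, 16 mm wide, 22 mm tall, on the +y side of the head, standing 6 mm out) is pressed in, m: 0 out, 0.005 fully in, 1 mm proud of the side. Takes about 5 N; springs out when let go. The head is free to leave the flange once it is in by more than 0.003.
- inner_tube (a joint): How far the thin inner tube (13 mm, carries the head) is out of the middle tube, m: 0 in, 0.060 out. It comes out first, at about 5 to 6 N upward pull; its end is the first stop. If let go on the way, the head comes back down but may rest on the catch, about 12 mm up; it can be gripped and drawn up again from there.
- middle_tube (a joint): How far the middle tube (20 mm wide) is out of the fixed outer tube, m: 0 in, 0.060 out. It follows after the first stop, at about 8 to 11 N upward pull; its end is the second stop, 120 mm above the lowered position. Springs draw both tubes back when let go.
- spare_pack: Bystander, loose: the other black battery pack, thicker and wider, 37 x 88 x 30 mm, on the other side of the stand from the pack to be pictured (the two may change sides). Origin: centre of its underside; its long side is turned -0.35 rad from this frame's y.
- flux_jar: Bystander, loose: small round jar with a dark lid, 46 mm wide, 35 mm high, behind the mast. Origin: centre of its underside.
- date_stamp: Bystander, loose: hand stamp with a black knob, 34 x 41 mm, 68 mm high, in the front of the white tray, right of the mast. Origin: centre of its underside.
Things that resemble listed ones, but are neither listed nor needed, are in the scene too. What is shaped like the hero_pack but green or pink is not meant.

How it is judged:
By the outcome, as a careful person would: the job done as asked, in the order asked, and still so for the second after the job is handed in, while the arm keeps its last pose, push and grip.
It also fails if it takes over 58 s, if anything falls off the work surface, if the arm or the gripper's body presses on something with over 40 N, if the wrist force passes 120 N, or if a joint passes its speed limit or range.

ROBOT

A 6-joint arm with a two-finger parallel gripper is mounted at the origin on a cart in front of the work surface, level with it; the furniture and walls round the work are solid. World frame = base frame: x ahead of the robot, y to its left, z up, the work surface at z = 0. Lengths are in mm, angles in degrees, forces in N, time in s.
With the tool pointing down it reaches from about 350 to 850 mm from the base axis. Payload 8.1 kg.
Tool frame: the origin (TCP) lies at the very end of the fingers, on their centre line; the grasp point (between the pads) lies 19 mm behind it (pinch_z is the z of the grasp point in the tool frame, in mm); z points along the fingers, y is the direction in which the jaws open and shut (so a half turn about z gives the same grasp; the last joint's range is limited). The gripper opens to 85 mm and grips with 20 to 120 N. Pads are 22 mm wide; open, the fingers measure 114 mm over their backs; the gripper's body (76 mm by 85 mm) begins 54 mm behind the grasp point. The pads swing forward as they close: fully open they stand 13 mm farther back than shut.
Start: joints at [68.904, 7.471, 85.268, -0, 87.261, -4.893], TCP at [167.405, 576.177, 201.292] pointing down, gripper open.
Joint ranges: [-169.43, 169.43], [-51.17, 129.36], [1.28, 143.12], [-76.62, 256.62], [0, 156.53], [-152.29, 152.29]. Speed limits (degrees/s): [136.94, 136.94, 159.86, 180, 180, 180].

INTERFACE

Orientations are given as [roll, pitch, yaw] about the fixed x, y, z axes, in that order (R = Rz(yaw) Ry(pitch) Rx(roll)).
In Python, from bench import * gives the robot as it stands.
- The arm moves only by the shell command python3 -m creep 'ROWS' [FORCE]. ROWS is a JSON object of lists of equal length, an entry for each row: "translation": the shift along the tool's x, y, z in mm, a list of three; "rotation": the turn, a rotation vector about the tool's x, y, z in rad, a list of three; "claw": the finger opening in mm, from 0 to 85.4. In form: {"translation": [[dx, dy, dz], ...], "rotation": [[ax, ay, az], ...], "claw": [claw, ...]}. A call has 1 to 10 rows; each row shifts and turns the commanded pose from where the row before left it, along the tool's axes as they then stand; what a row does not reach is not made up. A row lasts 1/10 s, in which the tool goes at most 50 mm and 8.59 degrees, less where a joint would pass 70% of its speed; a pose out of reach is approached as far as the arm can. A call is refused whole if a number of a shift passes 50 or a number of a turn 0.15, either way. A call with a gripper value outside its range is refused whole. The fingers move at their own pace and stop on an object; FORCE is the grip in N (left out, the last holds). Time passes only in rows, so rows that do not move let the fingers close. It gives the time, the measured TCP pose, the force and the opening at its end, in the units of the state.
- sense(): the state, without advancing time (a new reading comes with each control period).
- snapshot(name): name is "side" or "top" or "wrist"; returns a dict with "frame" (480x640x3 uint8, red, green, blue), "intrinsics" (3x3 intrinsics, pixels), "extrinsics" (4x4, takes a point from camera to world coordinates). Camera axes: x right, y up, looking along -z (the intrinsics and any distortion apply to the point x, -y, -z); pixel columns grow to the right and rows downward; lengths in mm; the calibration is good to about 2 mm. A picture is of the moment at which its call begins. There is no depth.
- hand_in(): hands the job in, once; it reports no verdict.
The state is a dict: "time": time; "joint_pos": joint angles; "qd": joint speeds; "joint_efforts": joint torques, N m; "tool_pos": TCP position; "tcp_rot": TCP orientation; "ft_force": force on the tool from outside, world axes, zero at the start; "wrist_torque": the same for the moment, N m; "finger_gap": finger opening in mm.
Only numpy, scipy, OpenCV 4.12 (cv2) and the standard library are available. Lean on these libraries where they do the work, as an engineer would, in place of code of your own. Each camera call takes 0.05 s, during which the arm holds its last target.

## Working session

There is one attempt and no reset: what is moved stays moved. The work goes in short steps, Python scripts to look and compute and a shell command to move; the robot and the scene stay as the last step left them, time stands still between calls to the robot, and variables do not carry over. Pictures are saved under pics/ and viewed, and the job is handed in when it is done.

```bash
ls; mkdir -p pics; python3 - <<'E'
from bench import *
import cv2
print(sense())
for n in ("side","top","wrist"):
    s=snapshot(n); cv2.imwrite(f"pics/{n}0.png",s["frame"][:,:,::-1]); print(n,s["intrinsics"],s["extrinsics"],[k for k in s])
E
```

```text
pics
{'time': 0.0, 'joint_pos': array([ 6.89027753e+01,  7.51630985e+00,  8.53305531e+01, -1.27103922e-03,
        8.72628457e+01, -4.89093968e+00]), 'qd': array([ 0.05863999, -0.07290982, -0.03798904, -0.04947924,  0.04299181,
        0.02331134]), 'joint_efforts': array([-1.56065755e-03, -5.69420886e+01, -5.00536501e+01, -2.17478901e-04,
        1.52846082e-02,  2.68483979e-05]), 'tool_pos': array([167.19702875, 575.58076267, 200.21977114]), 'tcp_rot': array([-1.79890583e+02, -8.08883293e-03,  1.63793769e+02]), 'ft_force': array([0.5191874 , 0.55103727, 0.14737841]), 'wrist_torque': array([ 0.01932136, -0.00879153, -0.02358554]), 'finger_gap': 85.43081247462538}
side [[540.55591831   0.         326.73489634]
 [  0.         540.55591831 246.38773949]
 [  0.           0.           1.        ]] [[ 9.46774375e-01  1.98776157e-01 -2.53192264e-01  2.92667310e+02]
 [-3.21306539e-01  5.35914074e-01 -7.80742091e-01 -9.78449139e+02]
 [-1.95036150e-02  8.20538935e-01  5.71257792e-01  8.19773410e+02]
 [ 0.00000000e+00  0.00000000e+00  0.00000000e+00  1.00000000e+00]] ['frame', 'intrinsics', 'e
[... 189 characters left out ...]
-01  3.60647562e+02]
 [-9.99762987e-01 -1.12182015e-02 -1.86580463e-02 -3.23025852e+01]
 [-2.04969382e-02  1.96154560e-01  9.80358743e-01  1.24400699e+03]
 [ 0.00000000e+00  0.00000000e+00  0.00000000e+00  1.00000000e+00]] ['frame', 'intrinsics', 'extrinsics']
wrist [[355.89892119   0.         324.04629642]
 [  0.         355.89892119 239.92793366]
 [  0.           0.           1.        ]] [[ 2.78718126e-01 -9.11362574e-01 -3.02876981e-01  8.86264480e+01]
 [ 9.60372061e-01  2.64064547e-01  8.91931613e-02  5.99736153e+02]
 [-1.30823617e-03 -3.15734341e-01  9.48846729e-01  3.74822713e+02]
 [ 0.00000000e+00  0.00000000e+00  0.00000000e+00  1.00000000e+00]] ['frame', 'intrinsics', 'extrinsics']
```

View pics/side0.png

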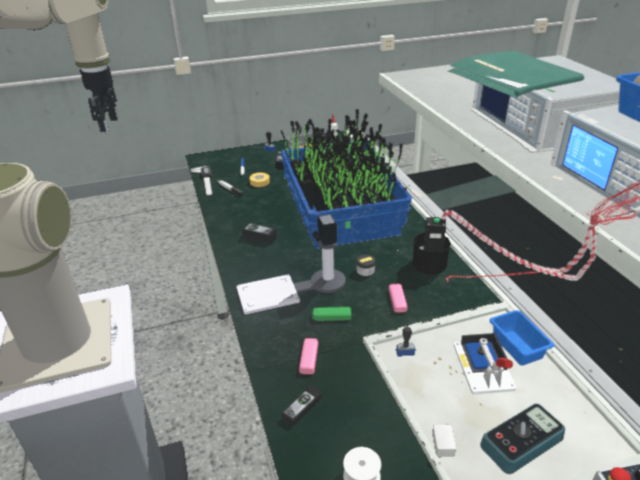

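View pics/top0.png

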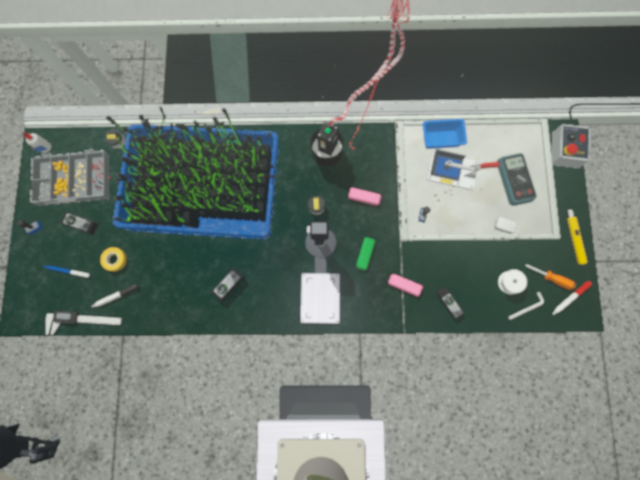

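View pics/wrist0.png

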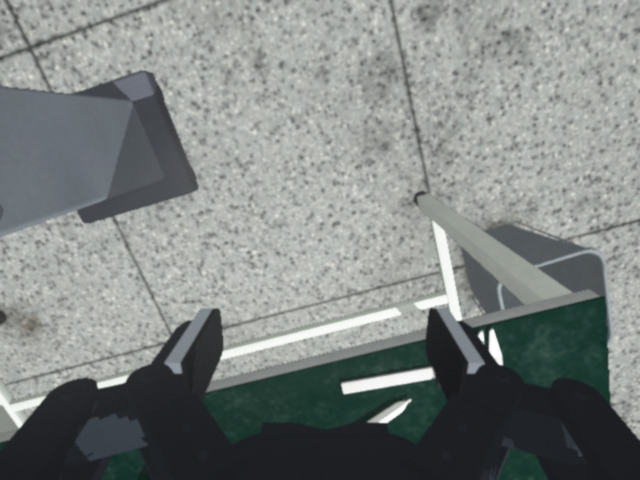

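```bash
cat > h.py <<'E'
import numpy as np, cv2
from bench import *
def ray(s,u,v):
    K=s["intrinsics"];E=s["extrinsics"]
    d=np.array([(u-K[0,2])/K[0,0],-(v-K[1,2])/K[1,1],-1.])
    return E[:3,3],E[:3,:3]@d
def onz(s,u,v,z):
    o,d=ray(s,u,v); return o+d*(z-o[2])/d[2]
def proj(s,p):
    K=s["intrinsics"];E=s["extrinsics"]
    q=E[:3,:3].T@(np.asarray(p,float)-E[:3,3]); return np.array([K[0,0]*q[0]/-q[2]+K[0,2],K[1,1]*q[1]/q[2]+K[1,2]])
def crop(s,u,v,w,h,f,name):
    a=s["frame"][v-h//2:v+h//2,u-w//2:u+w//2,::-1]
    c=cv2.resize(a,None,fx=f,fy=f,interpolation=cv2.INTER_CUBIC); cv2.imwrite(name,c); return c
E
python3 - <<'E'
from h import *
s=snapshot("top"); t=snapshot("side")
a=crop(s,228,285,60,50,6,"pics/a.png");b=crop(s,452,304,60,50,6,"pics/b.png")
c=crop(t,260,232,60,50,6,"pics/c.png");d=crop(t,300,405,60,50,6,"pics/d.png")
cv2.imwrite("pics/m1.png",np.vstack([np.hstack([a,b]),np.hstack([c,d])]))
crop(s,320,265,110,130,5,"pics/st.png")
crop(t,310,255,160,120,5,"pics/st2.png")
E
```

```text
(no output)
```

View pics/m1.png

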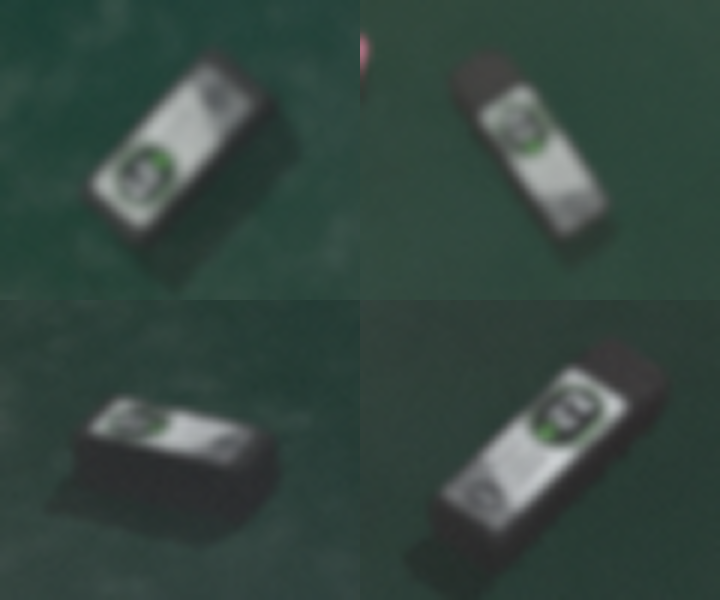

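View pics/st.png

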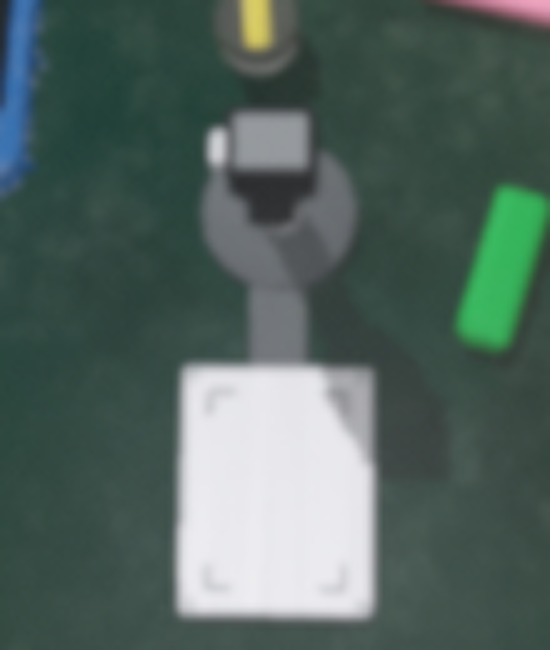

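View pics/st2.png

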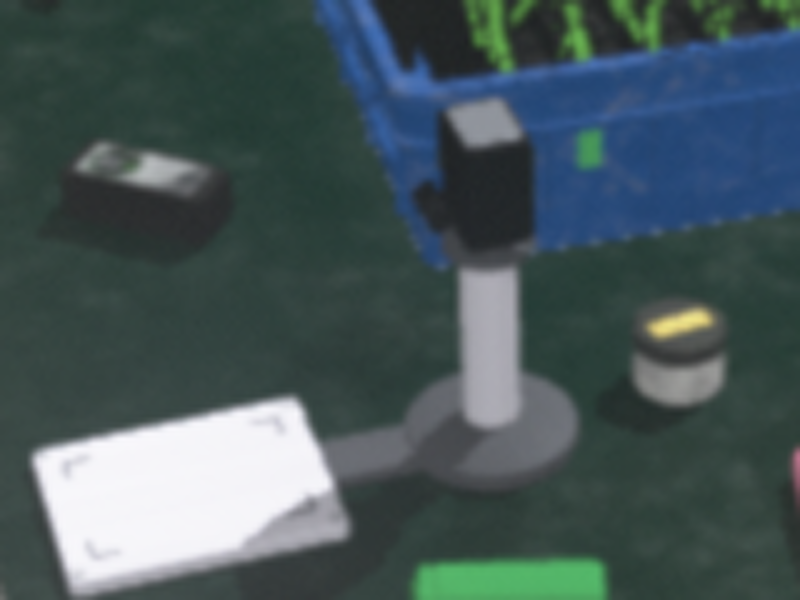

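```bash
python3 - <<'E'
from h import *
s=snapshot("top"); t=snapshot("side")
def quad(s,mask,u,v,z,name):
    n,l,st,c=cv2.connectedComponentsWithStats(mask.astype(np.uint8))
    k=l[v,u]; m=(l==k).astype(np.uint8)
    cs,_=cv2.findContours(m,cv2.RETR_EXTERNAL,cv2.CHAIN_APPROX_NONE)
    c=max(cs,key=cv2.contourArea)[:,0,:]
    P=np.array([onz(s,a,b,z)[:2] for a,b in c],np.float32)
    (cx,cy),(w,h),a=cv2.minAreaRect(P)
    print(name,(cx,cy),(w,h),a,st[k])
for n,q,pts in (("top",s,{"hero":(455,308,19),"spare":(230,285,30),"plate":(318,305,10)}),("side",t,{"hero":(300,405,19),"spare":(258,229,30),"plate":(268,292,10)})):
    f=q["frame"].astype(int); 
    sat=f.max(2)-f.min(2); g=f[:,:,1]-f[:,:,0]
    for k,(u,v,z) in pts.items():
        m= (f.min(2)>185) if k=="plate" and n=="side" else (f.min(2)>150) if k=="plate" else (g<8)
        quad(q,m,u,v,z,n+" "+k)
E
```

```text
top hero (443.0257568359375, -337.4523010253906) (85.49239349365234, 29.819290161132812) 33.16472625732422 [437 288  26  31 305]
top spare (495.04302978515625, 242.2524871826172) (39.48365020751953, 84.01345825195312) 48.815826416015625 [212 269  31  32 348]
top plate (459.609130859375, 0.642974853515625) (102.69917297363281, 131.53225708007812) 89.18657684326172 [ 300  273   40   51 1930]
side hero (441.2100830078125, -347.17022705078125) (91.70111846923828, 34.99248123168945) 32.527565002441406 [282 386  40  40 687]
side spare (492.5574035644531, 223.3795166015625) (71.55866241455078, 104.20490264892578) 47.01128005981445 [242 223  34  21 479]
side plate (460.3235168457031, -1.6133155822753906) (101.67581176757812, 129.9428253173828) 89.10508728027344 [ 237  275   59   37 1421]
```

```bash
python3 - <<'E'
from h import *
s=snapshot("top"); t=snapshot("side")
print("headtop(top)",onz(s,265+270/5,200+141/5,179),"side",onz(t,230+486/5,195+123/5,179))
print("foot top", onz(s,265+280/5,200+212/5,16),"side",onz(t,230+492/5,195+430/5,16))
for z in (0,119):print(proj(s,[610,-2.5,z]),proj(t,[610,-2.5,z]))
E
```

```text
headtop(top) [608.66049973  -3.55049082 179.        ] side [611.30467694  -3.87811868 179.        ]
foot top [607.3399746   -4.30747912  16.        ] side [606.23732003 -18.03347532  16.        ]
[320.47225139 242.60525938] [327.91125771 282.0860877 ]
[319.25935457 233.17017391] [326.96598758 241.56297995]
```

Pack candidates in the top view are (228,285), (452,304) and a black item at (80,223), which is far off and not a bare pack beside the stand. The right-hand one at (452,304) measures 85×30 mm, so it is the thin, narrow hero. The left one measures about 39×84 and is visibly thicker, so it is the spare. The crop confirmed this.

The plate centre is about (460,-0.5), the stand yaw about -0.9°, and the head about (610,-3). I'm moving to the hero now.

```bash
python3 -m creep '{"translation":[[-36,-34,0],[-36,-34,0],[-36,-34,0],[-36,-34,0],[-36,-34,0],[-36,-34,0],[-36,-34,0],[-36,-34,0],[-36,-34,0],[-36,-34,0]],"rotation":[[0,0,0],[0,0,0],[0,0,0],[0,0,0],[0,0,0],[0,0,0],[0,0,0],[0,0,0],[0,0,0],[0,0,0]],"claw":[60,60,60,60,60,60,60,60,60,60]}' 40
python3 -m creep '{"translation":[[-15.7,-46.3,0],[-15.7,-46.3,0],[-15.7,-46.3,0],[-15.7,-46.3,0],[-15.7,-46.3,0],[-15.7,-46.3,0],[-15.7,-46.3,0],[-15.7,-46.3,0],[-15.7,-46.3,0],[-15.7,-46.3,0]],"rotation":[[0,0,0],[0,0,0],[0,0,0],[0,0,0],[0,0,0],[0,0,0],[0,0,0],[0,0,0],[0,0,0],[0,0,0]],"claw":[60,60,60,60,60,60,60,60,60,60]}'
python3 -m creep '{"translation":[[0,0,0],[0,0,0],[0,0,0],[0,0,0],[0,0,0],[0,0,0],[0,0,0],[0,0,0],[0,0,0],[0,0,0]],"rotation":[[0,0,0.149],[0,0,0.149],[0,0,0.149],[0,0,0.149],[0,0,0.149],[0,0,0.149],[0,0,0.149],[0,0,0.149],[0,0,0.149],[0,0,0.149]],"claw":[60,60,60,60,60,60,60,60,60,60]}'
```

```text
time: 1.45
tool_pos: [419.0, 147.4, 201.8]
tcp_rot: [180.0, 0.1, 163.8]
ft_force: [1.4, 0.4, -1.0]
finger_gap: 60.3
time: 2.45
tool_pos: [439.5, -341.4, 201.5]
tcp_rot: [-180.0, 0.0, 163.8]
ft_force: [0.4, 0.9, 0.4]
finger_gap: 59.9
time: 3.45
tool_pos: [439.8, -339.2, 201.4]
tcp_rot: [180.0, 0.0, 78.1]
ft_force: [0.2, -0.4, 0.6]
finger_gap: 59.4
```

```bash
python3 -m creep '{"translation":[[0,0,0],[0,0,0],[0,0,0],[0,0,0],[0,0,0],[0,0,0],[0,0,40],[0,0,40],[0,0,0]],"rotation":[[0,0,0.131],[0,0,0.131],[0,0,0.131],[0,0,0.131],[0,0,0.131],[0,0,0.131],[0,0,0],[0,0,0],[0,0,0]],"claw":[60,60,60,60,60,60,60,60,60]}'
python3 - <<'E'
from h import *
s=snapshot("wrist"); cv2.imwrite("pics/w1.png",s["frame"][:,:,::-1])
t=snapshot("top"); crop(t,452,304,120,100,6,"pics/t1.png")
E
```

```text
time: 4.35
tool_pos: [436.4, -336.0, 115.0]
tcp_rot: [-179.4, 0.1, 33.4]
ft_force: [-0.7, 0.6, -1.1]
finger_gap: 59.7
```

View pics/w1.png

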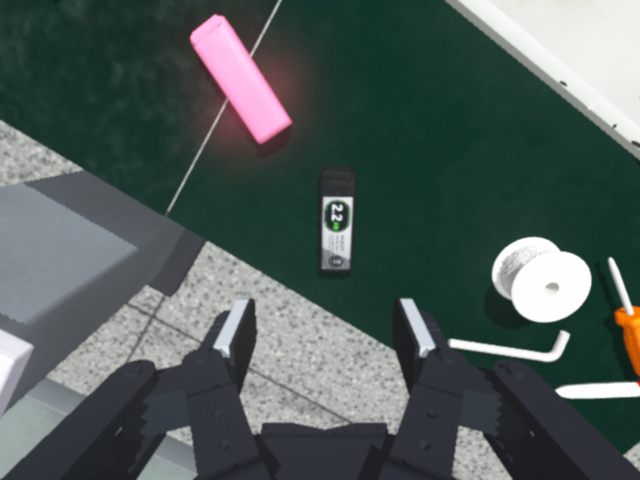

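The wrist view shows the black hero pack with its "2.2" label at about (338,220), long side nearly vertical in the image, with the fingers below it.

```bash
cat >> h.py <<'E'
def packrect(s,u0,v0,z=19,r=75):
    f=s["frame"].astype(int); m=((f[:,:,1]-f[:,:,0])<10).astype(np.uint8)
    n,l,st,c=cv2.connectedComponentsWithStats(m)
    k=l[v0,u0]; mm=(l==k).astype(np.uint8)
    mm=cv2.morphologyEx(mm,cv2.MORPH_CLOSE,np.ones((7,7)))
    cc=max(cv2.findContours(mm,cv2.RETR_EXTERNAL,cv2.CHAIN_APPROX_NONE)[0],key=cv2.contourArea)[:,0]
    P=np.array([onz(s,a,b,z)[:2] for a,b in cc],np.float32)
    return cv2.minAreaRect(P),st[k]
E
python3 - <<'E'
from h import *
s=snapshot("wrist");print(packrect(s,337,250)); print(sense()["tool_pos"],sense()["tcp_rot"])
f=s["frame"]
for v in (185,240,262): print(v,[tuple(int(x) for x in f[v,u]) for u in range(312,364,3)])
print([tuple(int(x) for x in f[v,338]) for v in range(160,284,4)])
for c in ((321,167),(357,168),(351,271),(321,271)): print(onz(s,*c,19))
E
```

```text
(((445.92303466796875, -338.7328186035156), (86.5381088256836, 28.19037628173828), 32.84980392456055), array([ 313,  166,   37,  105, 2871], dtype=int32))
[ 440.41877654 -339.71767471  123.1184776 ] [ 1.79916503e+02 -2.05986232e-02  3.33956274e+01]
185 [(27, 48, 40), (44, 44, 46), (47, 48, 49), (50, 50, 52), (49, 52, 53), (50, 51, 54), (52, 53, 55), (51, 51, 54), (52, 54, 55), (50, 52, 53), (52, 52, 53), (55, 57, 58), (44, 47, 46), (24, 53, 43), (24, 54, 46), (23, 56, 45), (23, 55, 45), (23, 54, 45)]
240 [(31, 48, 43), (71, 75, 77), (203, 208, 211), (212, 218, 221), (198, 202, 207), (197, 201, 206), (186, 191, 196), (208, 213, 217), (172, 177, 181), (224, 228, 231), (222, 226, 229), (79, 81, 84), (29, 52, 44), (27, 54, 46), (25, 53, 44), (25, 55, 44), (25, 55, 45), (24, 55, 45)]
262 [(32, 48, 43), (58, 61, 64), (122, 127, 132), (119, 124, 129), (83, 87, 92), (81, 84, 91), (80, 83, 90), (105, 111, 116), (105, 110, 113), (125, 130, 134), (121, 126, 130), (43, 47, 49), (29, 56, 47), (26, 55, 47), (28, 56, 47), (25, 54, 44), (26, 55, 45), (26, 56, 47)]
[(24, 56, 44), (26, 54, 45), (45, 47, 49), (49, 50, 52), (50, 51, 53), (51, 52, 52), (54, 56, 57), (48, 49, 52), (46, 48, 50), (108, 112, 115), (217, 223, 226), (56, 85, 58), (41, 45, 49), (39, 42, 47), (39, 45, 50), (40, 45, 50), (41, 50, 50), (128, 146, 135), (230, 233, 236), (213, 218, 223), (211, 217, 221), (212, 217, 220), (205, 210, 215), (209, 214, 219), (156, 161, 166), (123, 128, 133), (130, 134, 138), (55, 57, 60), (25, 40, 35), (26, 46, 39), (30, 57, 47)]
[ 477.31546927 -308.9927754    19.        ]
[ 491.91129204 -332.4787991    19.        ]
[ 418.81612784 -377.6488489    19.        ]
[ 404.84540989 -356.52012751   19.        ]
```

```bash
python3 -m creep '{"translation":[[4.5,1.4,0],[0,0,35],[0,0,35],[0,0,25],[0,0,12],[0,0,5],[0,0,0],[0,0,0]],"rotation":[[0,0,0],[0,0,0],[0,0,0],[0,0,0],[0,0,0],[0,0,0],[0,0,0],[0,0,0]],"claw":[60,60,60,60,60,60,60,60]}'
python3 - <<'E'
from h import *
print(sense()["tool_pos"])
s=snapshot("wrist"); cv2.imwrite("pics/w2.png",s["frame"][:,:,::-1])
E
```

```text
time: 5.3
tool_pos: [445.6, -339.0, 11.3]
tcp_rot: [179.8, -0.0, 33.4]
ft_force: [0.7, 0.8, -0.3]
finger_gap: 60.2
[ 445.56438014 -338.96393774   11.27566785]
```

View pics/w2.png

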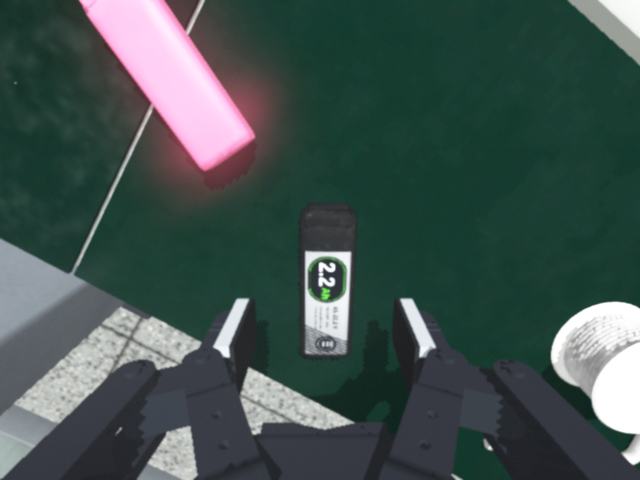

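```bash
python3 - <<'E'
from h import *
s=snapshot("wrist"); p=sense()["tool_pos"]; 
print(p,proj(s,p),proj(s,[*p[:2],19]),packrect(s,328,340))
import math
y=math.radians(33.4); ty=np.array([math.sin(y),-math.cos(y),0]); tx=np.array([math.cos(y),math.sin(y),0])
for z in (0,8,16,24):
  print(z,[proj(s,p+k*30*ty+j*11*tx+[0,0,z]).round() for k in (-1,1) for j in (-1,1)])
E
```

```text
[ 445.43460578 -338.87754731   11.11028838] [326.21391793 280.94976816] [326.33976232 287.43504836] (((446.1244201660156, -338.34991455078125), (87.1151351928711, 27.983524322509766), 32.33992385864258), array([ 299,  203,   58,  155, 6645], dtype=int32))
0 [array([271., 299.]), array([269., 262.]), array([381., 299.]), array([383., 262.])]
8 [array([269., 307.]), array([267., 268.]), array([383., 306.]), array([386., 268.])]
16 [array([267., 314.]), array([265., 274.]), array([386., 314.]), array([388., 274.])]
24 [array([265., 323.]), array([262., 281.]), array([389., 323.]), array([391., 281.])]
```

```bash
python3 - <<'E'
from h import *
s=snapshot("side"); p=sense()["tool_pos"]; print(proj(s,p)); crop(s,300,390,130,110,6,"pics/s2.png")
E
```

```text
[302.24660132 403.4401734 ]
```

View pics/s2.png

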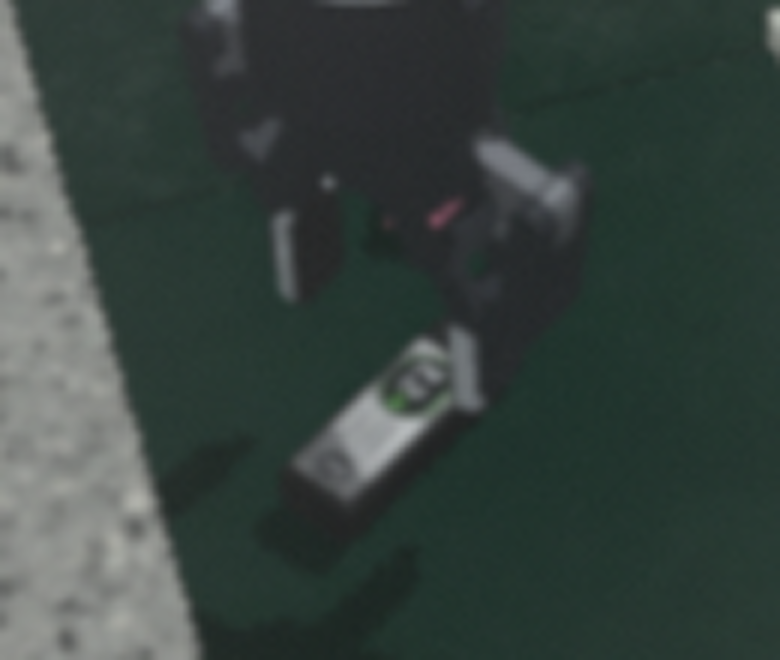

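```bash
python3 -m creep '{"translation":[[0,0,0],[0,0,0],[0,0,0]],"rotation":[[0,0,-0.01],[0,0,0],[0,0,0]],"claw":[42,42,42]}'
python3 - <<'E'
from h import *
s=snapshot("side"); p=sense()["tool_pos"]; print(proj(s,p)); crop(s,300,390,130,110,6,"pics/s3.png")
s=snapshot("wrist"); cv2.imwrite("pics/w3.png",s["frame"][:,:,::-1])
E
```

```text
time: 5.75
tool_pos: [444.4, -337.9, 9.4]
tcp_rot: [180.0, -0.0, 34.0]
ft_force: [1.0, -0.2, 0.2]
finger_gap: 42.2
[301.68074102 403.74854866]
```

View pics/s3.png

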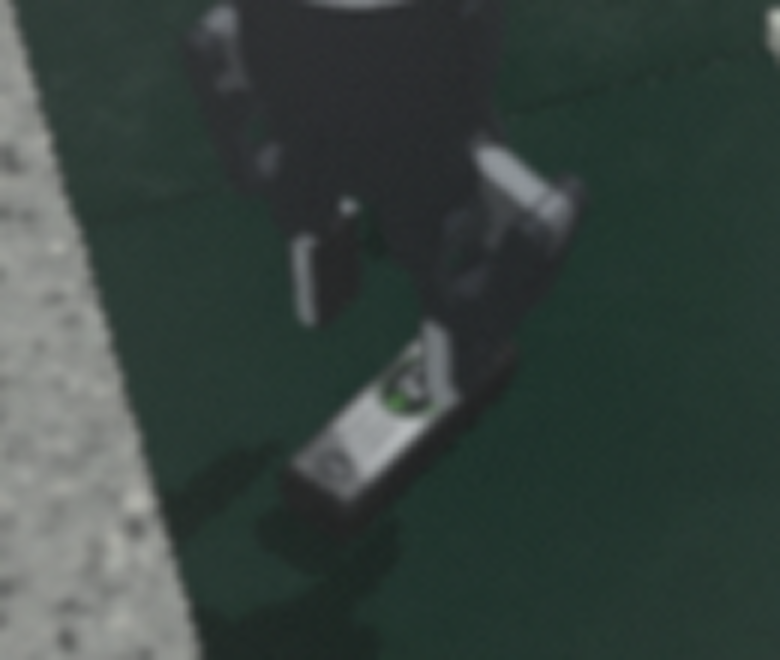

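View pics/w3.png

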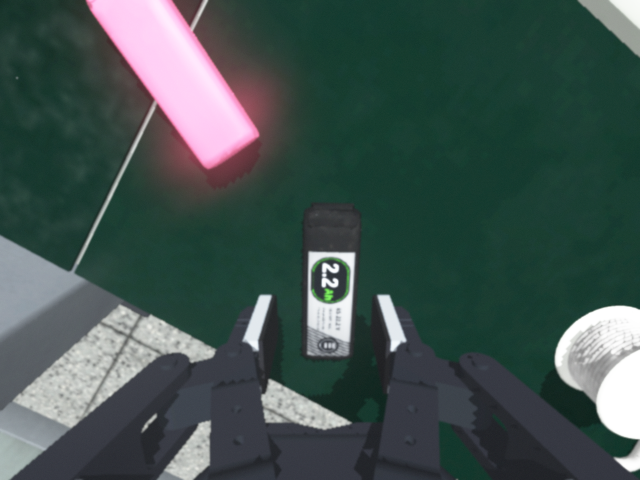

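```bash
python3 - <<'E'
from h import *
s=snapshot("wrist"); p=sense()["tool_pos"]; E=s["extrinsics"]; print(E[:3,3]-p,p)
o,d=ray(s,327,297)
for w in (98,101,105): print(o+d*42*355.9/w-p)
a=cv2.resize(s["frame"][270:400,230:430,::-1],None,fx=4,fy=4,interpolation=2); cv2.imwrite("pics/w3c.png",a)
E
```

```text
[ 66.8797542   46.50116765 174.52261488] [ 444.25695318 -337.83006048    9.24965545]
[ 8.29953377  5.58941738 37.55757309]
[10.03954031  6.80461788 41.62584166]
[12.2048818   8.31686739 46.68857587]
```

View pics/w3c.png

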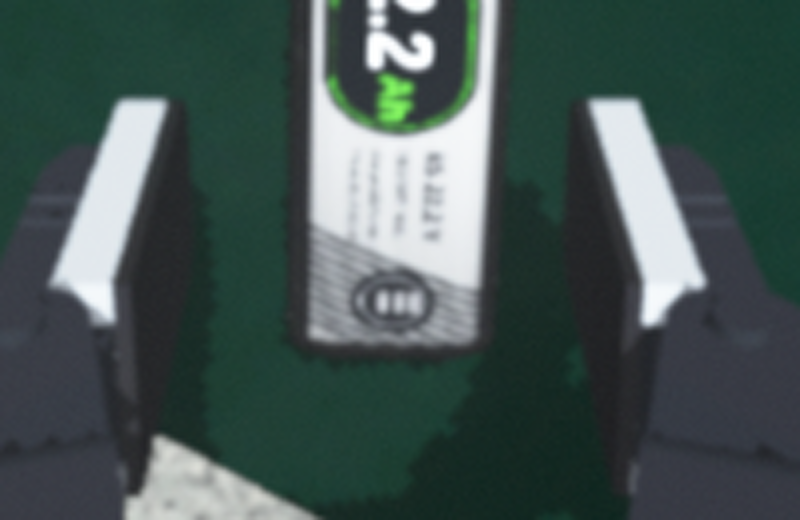

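```bash
python3 - <<'E'
from h import *
import math
s=snapshot("side");w=snapshot("wrist"); p=sense()["tool_pos"];y=math.radians(34)
ty=np.array([math.sin(y),-math.cos(y),0]); tx=np.array([math.cos(y),math.sin(y),0])
for z in (0,5,10,15,20,30,40):
  print(z,"side",[proj(s,p+k*24*ty-11*tx+[0,0,z]).round(1) for k in (-1,1)],"wrist",[proj(w,p+k*21*ty+11*tx+[0,0,z]).round(1) for k in (-1,1)])
E
```

```text
0 side [array([287.9, 401.4]), array([308. , 414.1])] wrist [array([286.7, 262. ]), array([366.3, 262. ])]
5 side [array([287.8, 399.7]), array([307.9, 412.3])] wrist [array([285.8, 265.6]), array([367.4, 265.6])]
10 side [array([287.6, 397.9]), array([307.8, 410.5])] wrist [array([284.7, 269.5]), array([368.6, 269.4])]
15 side [array([287.4, 396.1]), array([307.7, 408.7])] wrist [array([283.7, 273.5]), array([369.8, 273.5])]
20 side [array([287.3, 394.3]), array([307.6, 406.9])] wrist [array([282.5, 277.8]), array([371. , 277.8])]
30 side [array([286.9, 390.7]), array([307.3, 403.3])] wrist [array([280. , 287.1]), array([373.8, 287.1])]
40 side [array([286.6, 387. ]), array([307.1, 399.6])] wrist [array([277.2, 297.6]), array([377. , 297.6])]
```

Both views agree that the fingertips sit well above the nominal TCP at this opening. I'll go down carefully and look again.

```bash
python3 -m creep '{"translation":[[1,0,2],[0,0,2],[0,0,2],[0,0,0],[0,0,0]],"rotation":[[0,0,0.015],[0,0,0],[0,0,0],[0,0,0],[0,0,0]],"claw":[42,42,42,42,42]}'
python3 - <<'E'
from h import *
print(sense()["tool_pos"],sense()["ft_force"])
s=snapshot("side"); crop(s,300,390,130,110,6,"pics/s4.png")
t=snapshot("top"); crop(t,452,304,100,80,7,"pics/t4.png")
E
```

```text
time: 6.5
tool_pos: [445.1, -337.3, 3.1]
tcp_rot: [-180.0, 0.0, 33.1]
ft_force: [0.8, -0.3, 0.7]
finger_gap: 41.9
[ 445.05656782 -337.25323696    3.13736918] [ 0.8039459  -0.30763922  0.67395652]
```

View pics/s4.png

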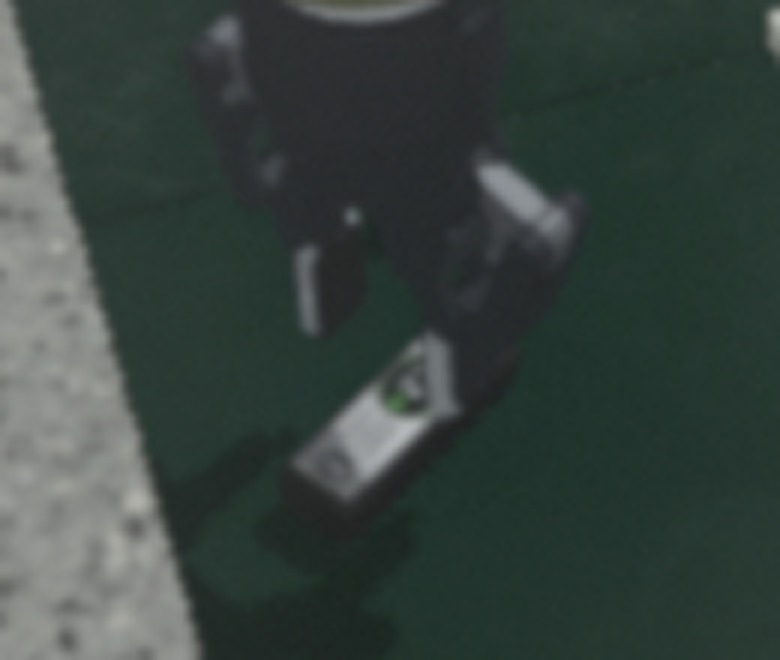

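View pics/t4.png

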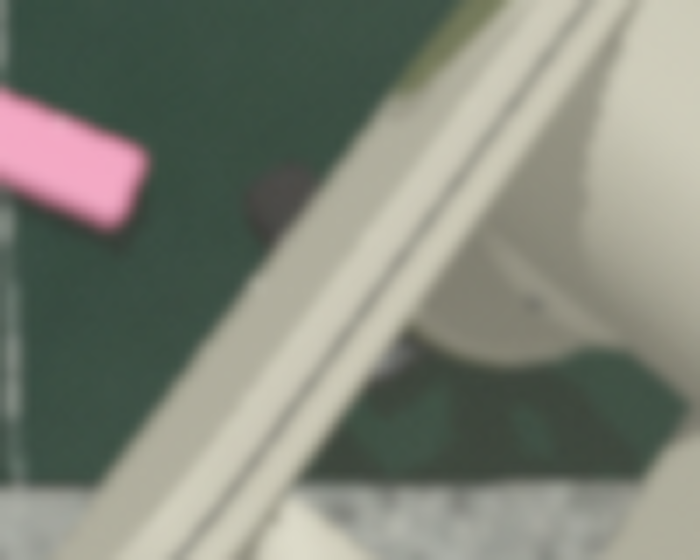

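```bash
python3 -m creep '{"translation":[[0,0,3],[0,0,3],[0,0,3],[0,0,3],[0,0,0],[0,0,0]],"rotation":[[0,0,0],[0,0,0],[0,0,0],[0,0,0],[0,0,0],[0,0,0]],"claw":[42,42,42,42,42,42]}'
python3 - <<'E'
from h import *
print(sense()["tool_pos"],sense()["ft_force"])
s=snapshot("side"); a=crop(s,300,390,90,80,4,"pics/s5.png")
w=snapshot("wrist"); b=cv2.resize(w["frame"][200:400,200:460,::-1],None,fx=1.6,fy=1.6); cv2.imwrite("pics/w5.png",np.hstack([a,b]))
E
```

```text
time: 7.2
tool_pos: [445.0, -337.2, -8.9]
tcp_rot: [-180.0, 0.0, 33.1]
ft_force: [-0.5, 0.6, -0.5]
finger_gap: 42.2
[ 445.03768363 -337.23494816   -8.8823626 ] [-0.52189352  0.59477582 -0.50397147]
```

View pics/w5.png

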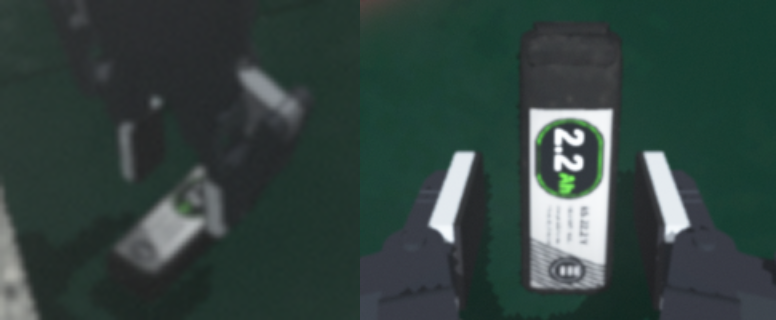

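```bash
python3 -m creep '{"translation":[[0,0,3],[0,0,3],[0,0,3],[0,0,3],[0,0,0],[0,0,0]],"rotation":[[0,0,0],[0,0,0],[0,0,0],[0,0,0],[0,0,0],[0,0,0]],"claw":[42,42,42,42,42,42]}'
python3 - <<'E'
from h import *
import math
S=sense();p=S["tool_pos"];print(p,S["ft_force"])
s=snapshot("side"); a=crop(s,300,390,90,80,6,"pics/s5.png")
w=snapshot("wrist"); b=cv2.resize(w["frame"][180:380,230:430,::-1],None,fx=2.4,fy=2.4);cv2.imwrite("pics/w6.png",b)
y=math.radians(33.1)
ty=np.array([math.sin(y),-math.cos(y),0]); tx=np.array([math.cos(y),math.sin(y),0])
for z in (0,10,20,30,40):
  print(z,"side",[proj(s,p+k*24*ty-11*tx+[0,0,z]).round(1) for k in (-1,1)],"wrist",[proj(w,p+k*21*ty+11*tx+[0,0,z]).round(1) for k in (-1,1)])
E
```

```text
time: 7.9
tool_pos: [445.0, -337.2, -20.9]
tcp_rot: [-180.0, 0.0, 33.1]
ft_force: [0.1, -0.3, 0.8]
finger_gap: 42.4
[ 445.02533015 -337.2177906   -20.90046589] [ 0.0603902  -0.29208761  0.83883424]
0 side [array([289.3, 411.4]), array([308.7, 424.3])] wrist [array([286.5, 261.9]), array([366. , 261.9])]
10 side [array([288.9, 407.9]), array([308.5, 420.8])] wrist [array([284.5, 269.4]), array([368.2, 269.4])]
20 side [array([288.6, 404.5]), array([308.3, 417.4])] wrist [array([282.2, 277.7]), array([370.7, 277.7])]
30 side [array([288.3, 401. ]), array([308.1, 413.8])] wrist [array([279.8, 287. ]), array([373.4, 287. ])]
40 side [array([288. , 397.4]), array([307.9, 410.3])] wrist [array([276.9, 297.4]), array([376.6, 297.5])]
```

View pics/s5.png

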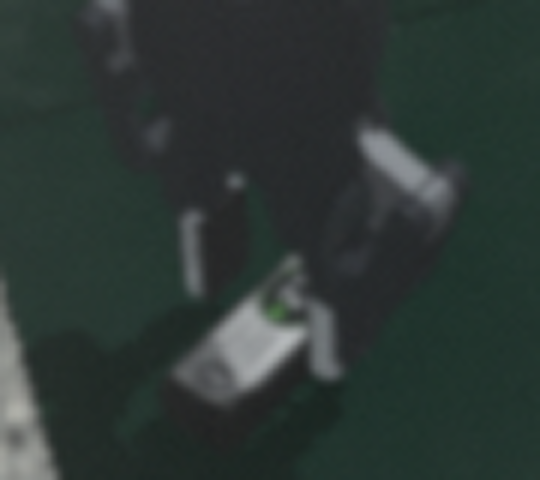

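View pics/w6.png

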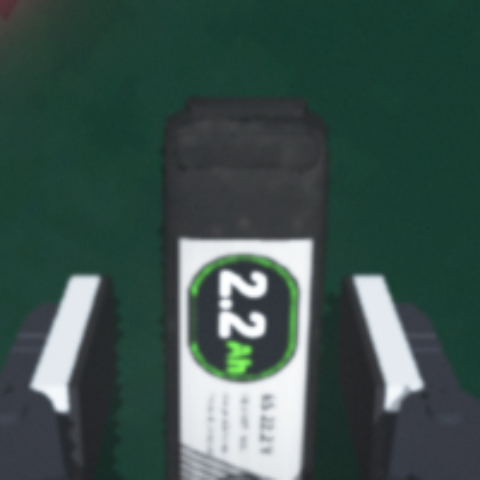

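```bash
python3 -m creep '{"translation":[[0,0,3],[0,0,3],[0,0,0],[0,0,0],[0,0,0],[0,0,0],[0,0,0],[0,0,0]],"rotation":[[0,0,0],[0,0,0],[0,0,0],[0,0,0],[0,0,0],[0,0,0],[0,0,0],[0,0,0]],"claw":[42,42,36,30,24,20,20,20]}' 40
python3 - <<'E'
from h import *
S=sense();p=S["tool_pos"];print(p,S["ft_force"],S["finger_gap"])
s=snapshot("side"); a=crop(s,300,390,90,80,5,"pics/s7.png")
w=snapshot("wrist"); b=cv2.resize(w["frame"][180:380,230:430,::-1],None,fx=2,fy=2);cv2.imwrite("pics/w7.png",np.hstack([a,b][::1]) if a.shape[0]==b.shape[0] else b)
E
```

```text
time: 8.8
tool_pos: [445.3, -337.5, -26.5]
tcp_rot: [180.0, -0.0, 33.1]
ft_force: [0.9, -1.0, 2.0]
finger_gap: 27.5
[ 445.33634089 -337.48746981  -26.48518105] [ 0.92999003 -1.0179142   1.9673026 ] 27.54255827164422
```

View pics/w7.png

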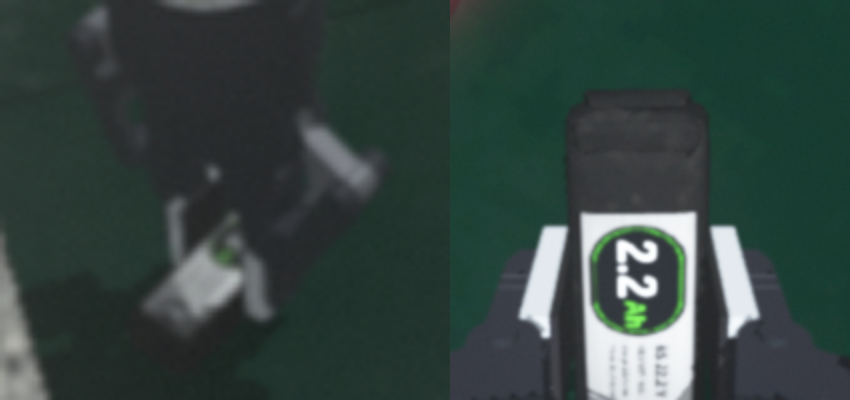

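```bash
python3 -m creep '{"translation":[[0,0,-5],[0,0,-10],[0,0,-20],[0,0,-30],[0,0,-35],[0,0,-30],[0,0,0],[0,0,0]],"rotation":[[0,0,0],[0,0,0],[0,0,0],[0,0,0],[0,0,0],[0,0,0],[0,0,0],[0,0,0]],"claw":[20,20,20,20,20,20,20,20]}'
python3 - <<'E'
from h import *
S=sense();p=S["tool_pos"];print(p,S["ft_force"],S["finger_gap"])
s=snapshot("side"); a=crop(s,300,350,120,120,4,"pics/s8.png")
w=snapshot("wrist"); b=cv2.resize(w["frame"][100:400,120:520,::-1],None,fx=1.6,fy=1.6)[:480];cv2.imwrite("pics/w8.png",cv2.resize(np.hstack([a,b]),None,fx=.7,fy=.7))
E
```

```text
time: 9.7
tool_pos: [445.7, -337.7, 104.6]
tcp_rot: [179.9, -0.0, 33.1]
ft_force: [0.2, 1.0, -2.0]
finger_gap: 28.0
[ 445.65768952 -337.73027654  104.57450366] [ 0.22732722  1.01497795 -2.02684527] 27.97301933704591
```

View pics/w8.png

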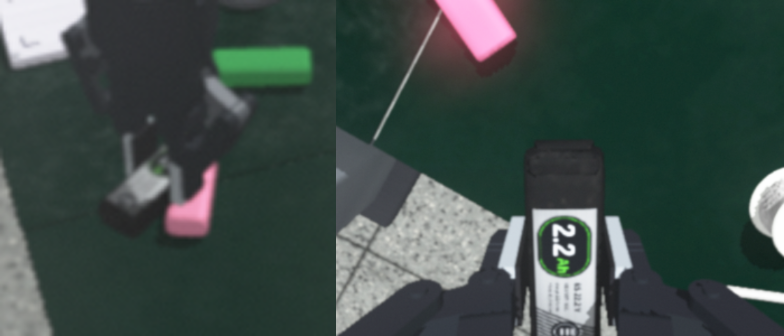

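```bash
python3 -m creep '{"translation":[[12,-17,0],[24.5,-34.5,0],[24.5,-34.5,0],[24.5,-34.5,0],[24.5,-34.5,0],[24.5,-34.5,0],[24.5,-34.5,0],[24.5,-34.5,0],[12.5,-16,0],[0,0,0]],"rotation":[[0,0,0],[0,0,0],[0,0,0],[0,0,0],[0,0,0],[0,0,0],[0,0,0],[0,0,0],[0,0,0],[0,0,0]],"claw":[20,20,20,20,20,20,20,20,20,20]}'
python3 -m creep '{"translation":[[0,0,0],[0,0,0],[0,0,0],[0,0,0],[0,0,0],[0,0,0],[0,0,0],[0,0,0],[0,0,0],[0,0,0]],"rotation":[[0,0,-0.1],[0,0,-0.14],[0,0,-0.14],[0,0,-0.14],[0,0,-0.14],[0,0,-0.14],[0,0,-0.14],[0,0,-0.14],[0,0,-0.14],[0,0,-0.14]],"claw":[20,20,20,20,20,20,20,20,20,20]}'
python3 -m creep '{"translation":[[0,0,0],[0,0,0],[0,0,0],[0,0,0],[0,0,0],[0,0,0],[0,0,0],[0,0,0],[0,0,0],[0,0,0]],"rotation":[[0,0,-0.14],[0,0,-0.14],[0,0,-0.14],[0,0,-0.14],[0,0,-0.14],[0,0,-0.14],[0,0,-0.14],[0,0,-0.14],[0,0,-0.07],[0,0,0]],"claw":[20,20,20,20,20,20,20,20,20,20]}'
python3 - <<'E'
from h import *
S=sense();p=S["tool_pos"];print(p,S["tcp_rot"],S["joint_pos"])
s=snapshot("side"); a=crop(s,290,260,120,120,4,"pics/s9.png")
w=snapshot("wrist"); b=cv2.resize(w["frame"][:,:,::-1],None,fx=.9,fy=.9)[:480];cv2.imwrite("pics/w9.png",b)
E
```

```text
time: 10.8
tool_pos: [458.0, 2.4, 101.6]
tcp_rot: [-179.8, 0.1, 33.3]
ft_force: [-0.4, -0.1, -2.5]
finger_gap: 27.5
time: 11.8
tool_pos: [458.3, -1.2, 101.9]
tcp_rot: [-179.9, -0.1, 111.3]
ft_force: [0.6, -0.0, -2.9]
finger_gap: 27.6
time: 12.8
tool_pos: [458.4, -1.1, 102.0]
tcp_rot: [-180.0, -0.1, 179.2]
ft_force: [-0.3, 0.1, -1.5]
finger_gap: 27.9
[458.373278    -1.08614966 101.98953618] [-1.79997421e+02 -1.47711393e-01  1.79224346e+02] [-6.53396509e+00 -1.07812314e+01  1.13714449e+02 -1.78278288e-02
  7.72134906e+01 -9.57543462e+01]
```

View pics/w9.png

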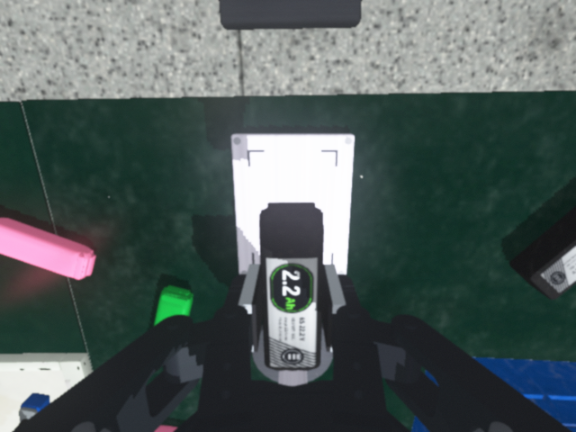

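View pics/s9.png

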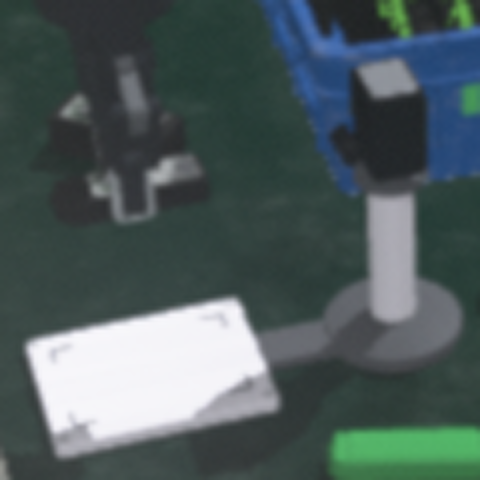

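```bash
python3 - <<'E'
from h import *
s=snapshot("wrist"); f=s["frame"].astype(int)
S=sense(); print(S["tool_pos"])
# plate corners full-res (scale 1/.9)
for c in ((232,134),(354,134)): print("plate far corner",onz(s,c[0]/.9,c[1]/.9,10))
m=(f.min(2)>200).astype(np.uint8); 
ys,xs=np.where(m[145:215]); 
for v in (160,190,220):
    r=np.where(m[v])[0]; r=r[(r>230)&(r<420)]; print(v,onz(s,r[0]-.5,v,10)[:2],onz(s,r[-1]+.5,v,10)[:2])
zt=S["tool_pos"][2]+26.5+19
for c in ((265,370),(320,370),(261,206),(323,206)): print("pack",onz(s,c[0]/.9,c[1]/.9,zt)[:2])
d=(f.max(2)<75)&(abs(f[:,:,1]-f[:,:,0])<12)
for v in (245,260,275):
    r=np.where(d[v])[0]; r=r[(r>270)&(r<380)]; print(v,r[0],r[-1],onz(s,r[0]-.5,v,zt)[:2],onz(s,r[-1]+.5,v,zt)[:2])
c=np.where(d[:,324])[0]; print(c[:5], onz(s,324,c[c>200][0],zt))
E
```

```text
[458.89465362  -0.74797895 102.64521973]
plate far corner [394.86429562 -46.8502818   10.        ]
plate far corner [396.49341667  51.90459931  10.        ]
160 [402.98354496 -35.88291083] [404.42861584  51.64661876]
190 [424.9905945  -48.56567436] [426.63985092  51.11342957]
220 [448.42148049 -48.75615029] [450.08123648  51.32698262]
pack [501.36415155 -13.80854926]
pack [501.8322723   13.91388511]
pack [415.18560861 -11.8138029 ]
pack [415.61720172  14.19287693]
245 290 294 [421.61626578 -12.30493374] [421.64810174 -10.38908603]
260 290 357 [427.78301661 -12.59477222] [428.22272815  13.83343082]
275 290 357 [434.12768345 -12.89297278] [434.57431178  13.91647581]
[24 25 26 27 28] [424.28312297   0.87452251 148.14521973]
```

```bash
python3 -m creep '{"translation":[[-2,0.4,20],[0,0,30],[0,0,30],[0,0,20],[0,0,8],[0,0,4],[0,0,0],[0,0,0],[0,0,0]],"rotation":[[0,0,0],[0,0,0],[0,0,0],[0,0,0],[0,0,0],[0,0,0],[0,0,0],[0,0,0],[0,0,0]],"claw":[20,20,20,20,20,20,20,20,20]}'
python3 - <<'E'
from h import *
S=sense();print(S["tool_pos"],S["ft_force"],S["tcp_rot"])
s=snapshot("side"); a=crop(s,268,285,110,90,7,"pics/s10.png")
E
```

```text
time: 13.85
tool_pos: [462.6, -0.1, -7.5]
tcp_rot: [-180.0, 0.1, 179.2]
ft_force: [0.2, 0.8, -1.6]
finger_gap: 27.7
[ 4.62590203e+02 -8.47226947e-02 -7.45529874e+00] [ 0.23025197  0.78150248 -1.58995481] [-1.79987757e+02  1.28209013e-01  1.79201191e+02]
```

View pics/s10.png

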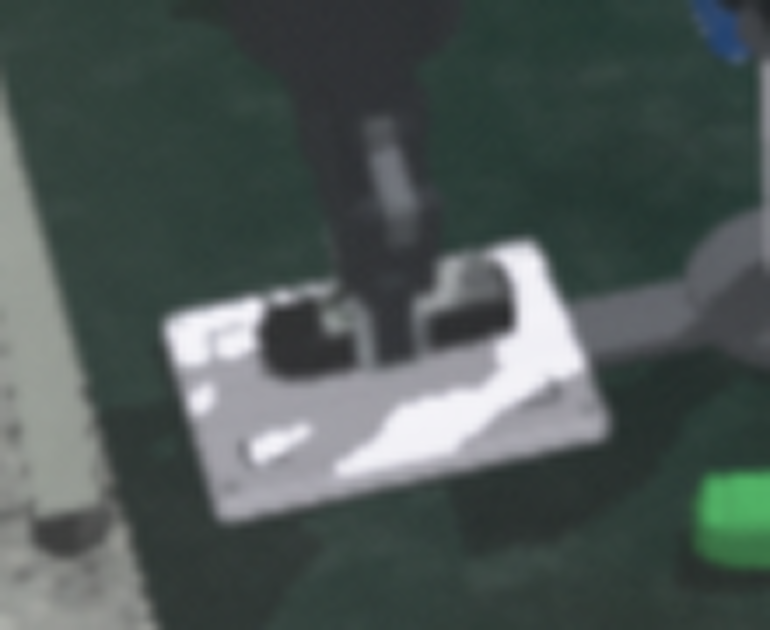

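```bash
python3 -m creep '{"translation":[[1.5,0,2],[0,0,2],[0,0,2],[0,0,1],[0,0,0],[0,0,0]],"rotation":[[0,0,0],[0,0,0],[0,0,0],[0,0,0],[0,0,0],[0,0,0]],"claw":[20,20,20,20,20,20]}'
python3 - <<'E'
from h import *
S=sense();print(S["tool_pos"],S["ft_force"],S["tcp_rot"])
s=snapshot("side"); a=crop(s,268,285,110,90,5,"pics/s11.png")
w=snapshot("wrist"); cv2.imwrite("pics/w11.png",w["frame"][:,:,::-1])
E
python3 -m creep '{"translation":[[0,0,0.7],[0,0,0],[0,0,0]],"rotation":[[0,0,0],[0,0,0],[0,0,0]],"claw":[20,20,20]}'
```

```text
time: 14.5
tool_pos: [459.9, 0.0, -15.8]
tcp_rot: [-180.0, -0.0, 179.2]
ft_force: [-0.4, 0.5, -1.3]
finger_gap: 27.9
[ 4.59862765e+02  4.86442186e-02 -1.57823593e+01] [-0.4339028   0.50442176 -1.2687257 ] [-1.79999816e+02 -1.17102789e-02  1.79208299e+02]
time: 14.9
tool_pos: [459.9, 0.1, -16.4]
tcp_rot: [-180.0, -0.0, 179.2]
ft_force: [1.3, 0.4, -1.1]
finger_gap: 28.1
```

View pics/w11.png

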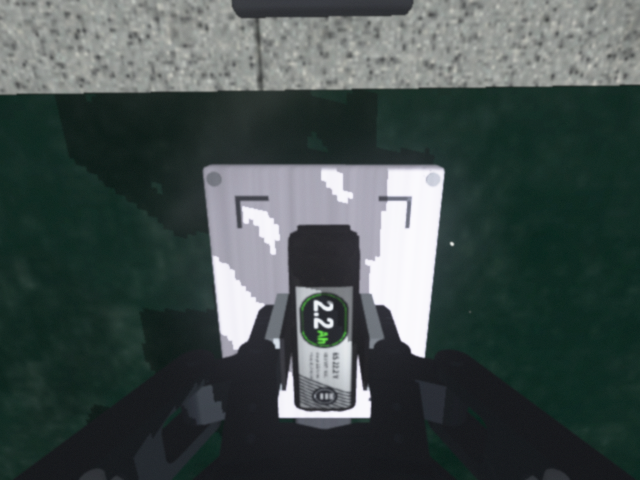

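View pics/s11.png

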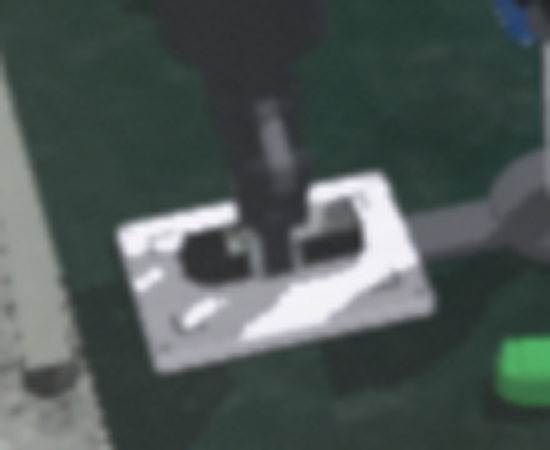

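```bash
python3 -m creep '{"translation":[[0,0,0.5],[0,0,0.5],[0,0,0],[0,0,0]],"rotation":[[0,0,0],[0,0,0],[0,0,0],[0,0,0]],"claw":[20,20,20,20]}'
python3 - <<'E'
from h import *
print(np.mean([sense()["ft_force"]],0))
E
```

```text
time: 15.3
tool_pos: [460.0, 0.1, -16.6]
tcp_rot: [-180.0, -0.0, 179.2]
ft_force: [-5.8, 0.8, 9.5]
finger_gap: 27.6
[-5.82467705  0.79657111  9.51201487]
```

```bash
python3 -m creep '{"translation":[[0,0,-0.5],[0,0,0],[0,0,0],[0,0,0],[0,0,0],[0,0,0]],"rotation":[[0,0,0],[0,0,0],[0,0,0],[0,0,0],[0,0,0],[0,0,0]],"claw":[20,30,34,40,48,50]}'
python3 -m creep '{"translation":[[0,0,-5],[0,0,-10],[0,0,-25],[0,0,-40],[0,0,-50],[0,0,-50],[0,0,-50],[0,0,0],[0,0,0]],"rotation":[[0,0,0],[0,0,0],[0,0,0],[0,0,0],[0,0,0],[0,0,0],[0,0,0],[0,0,0],[0,0,0]],"claw":[50,50,50,60,70,80,80,80,80]}'
python3 - <<'E'
from h import *
S=sense();print(S["tool_pos"],S["ft_force"],S["tcp_rot"])
w=snapshot("wrist"); cv2.imwrite("pics/w12.png",w["frame"][:,:,::-1])
s=snapshot("side"); a=crop(s,290,250,120,120,5,"pics/s12.png")
E
```

```text
time: 15.9
tool_pos: [459.9, 0.1, -17.0]
tcp_rot: [-180.0, -0.0, 179.2]
ft_force: [0.1, -0.5, -0.4]
finger_gap: 50.0
time: 16.8
tool_pos: [461.2, -0.1, 215.8]
tcp_rot: [-180.0, 0.3, 179.2]
ft_force: [0.8, 0.4, -0.2]
finger_gap: 80.0
[ 4.61213273e+02 -8.77699033e-02  2.15838597e+02] [ 0.75069489  0.37457893 -0.20539551] [-179.97020994    0.28338591  179.21071927]
```

View pics/w12.png

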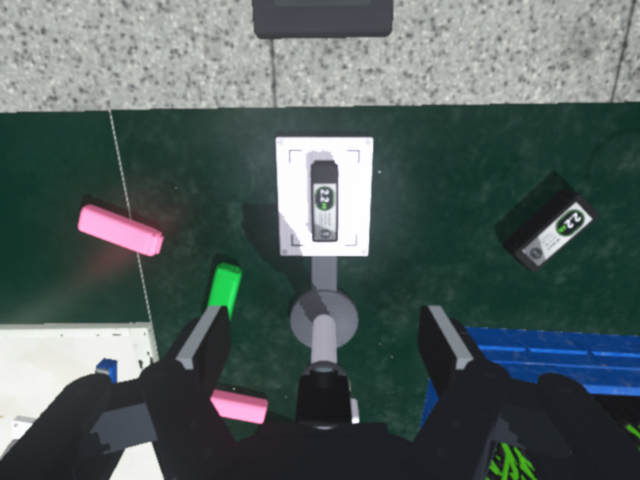

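View pics/s12.png

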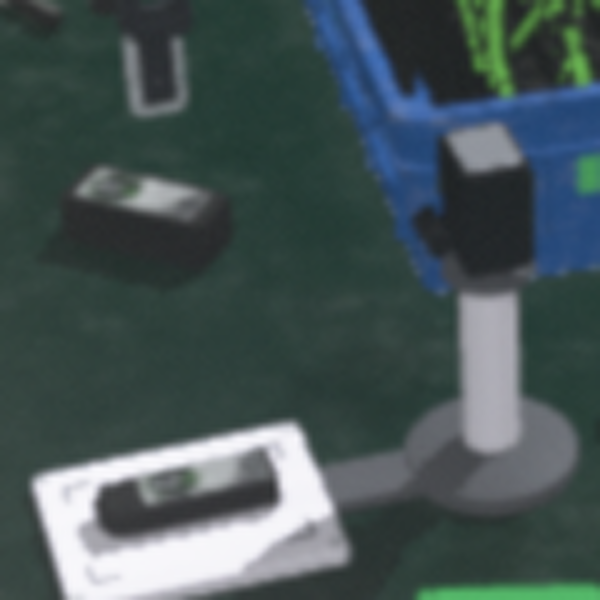

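```bash
python3 - <<'E'
from h import *
w=snapshot("wrist"); f=w["frame"].astype(int)
m=(f.min(2)>150).astype(np.uint8); m[:130]=0;m[258:]=0;m[:,:270]=0;m[:,380:]=0
m=cv2.morphologyEx(m,cv2.MORPH_CLOSE,np.ones((31,31)))
cc=max(cv2.findContours(m,0,1)[0],key=cv2.contourArea)[:,0]
P=np.array([onz(w,a,b,10)[:2] for a,b in cc],np.float32);print("plate",cv2.minAreaRect(P))
d=((f.max(2)<110)&(np.arange(480)[:,None]>145)&(np.arange(480)[:,None]<250)).astype(np.uint8)
n,l,st,c=cv2.connectedComponentsWithStats(d); k=l[170,324]; print(st[k])
for c4 in ((309,162),(337,162),(337,242),(313,241)):print(onz(w,*c4,29)[:2])
print("foot",onz(w,323.5,319,16)[:2])
for q in ((324,374),):print("flange",onz(w,*q,119)[:2])
# lines: head top edges
crop(w,325,400,140,120,5,"pics/hd.png")
t=snapshot("top"); crop(t,320,270,110,130,5,"pics/t12.png")
E
```

```text
plate ((459.2169189453125, 4.9297027587890625), (108.72443389892578, 127.90436553955078), 89.21654510498047)
[311 165  26  33 542]
[415.09150772 -12.82408982]
[415.46540918  14.8387664 ]
[498.91740411  14.6725398 ]
[497.44990093 -10.78485645]
foot [599.49790171  -1.07860326]
flange [ 5.94626174e+02 -4.65349211e-01]
```

View pics/hd.png

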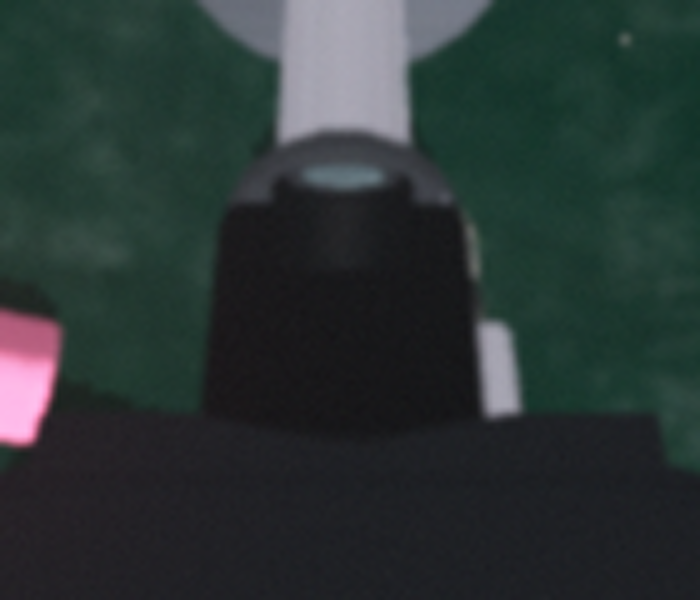

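View pics/t12.png

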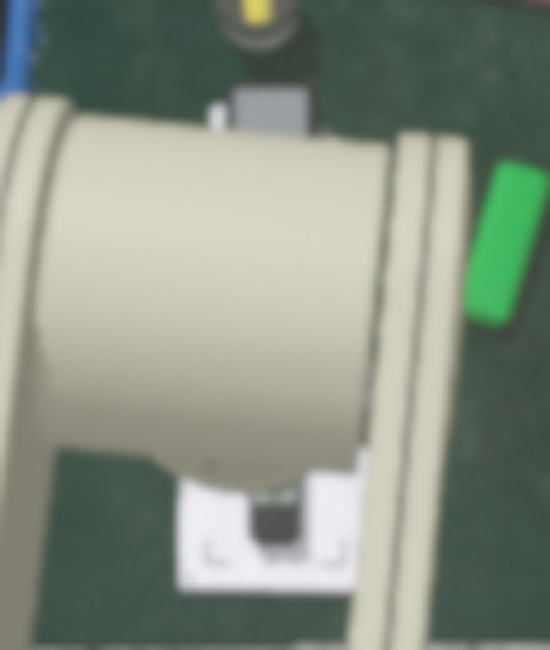

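```bash
python3 - <<'E'
from h import *
w=snapshot("wrist")
print("plate",onz(w,325,137,10)[:2],onz(w,323.5,256,10)[:2]); print("pack",onz(w,324.5,162,29)[:2],onz(w,325,242,29)[:2])
print("head low front",onz(w,300.6,381,124)[:2],onz(w,348,381,124)[:2]," mid",onz(w,324.3,381,124)[:2])
print("head upper",onz(w,255+205/5,340+400/5,165)[:2],onz(w,255+480/5,340+400/5,165)[:2])
E
```

```text
plate [391.38947633   3.42414912] [5.20594830e+02 9.76613755e-02]
pack [414.3619871    2.57858001] [497.54387889   2.02092521]
head low front [596.13352493 -21.30988051] [596.72964658  20.98100691]  mid [ 5.96431568e+02 -1.65718174e-01]
head upper [598.96865709 -22.48516485] [599.58293701  20.70767129]
```

Pack centred on the plate: plate centre (456.0, 1.8) against pack (456.0, 2.3) in the same view. Next is the camera head.

```bash
python3 -m creep '{"translation":[[-25,0,0],[-37,0.5,0],[-37,0.5,0],[-37,0,0],[-13,0,0],[0,0,20],[0,0,0],[0,0,0]],"rotation":[[0,0,0],[0,0,0],[0,0,0],[0,0,0],[0,0,0],[0,0,0],[0,0,0],[0,0,0]],"claw":[80,80,80,80,80,80,80,80]}' 60
python3 - <<'E'
from h import *
S=sense();print(S["tool_pos"],S["ft_force"],S["tcp_rot"],S["joint_pos"])
w=snapshot("wrist"); cv2.imwrite("pics/w13.png",w["frame"][:,:,::-1])
s=snapshot("side"); a=crop(s,325,220,140,120,5,"pics/s13.png")
E
```

```text
time: 17.85
tool_pos: [607.7, -0.9, 191.5]
tcp_rot: [180.0, -0.2, 179.2]
ft_force: [-0.2, -0.1, 0.2]
finger_gap: 79.8
[607.67144369  -0.88377858 191.54927564] [-0.24457583 -0.13814241  0.24032156] [179.98699431  -0.20358961 179.20883072] [-4.91548163e+00  9.11503738e+00  8.44813699e+01 -1.67319575e-03
  8.66075905e+01 -9.41241873e+01]
```

View pics/w13.png

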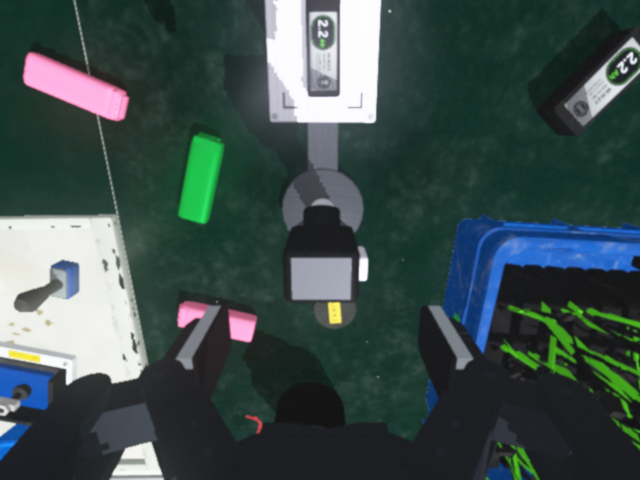

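View pics/s13.png

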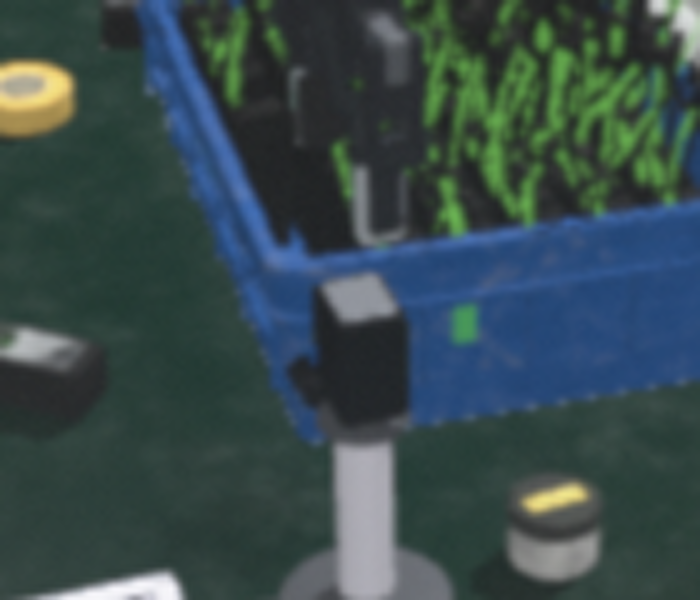

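```bash
python3 - <<'E'
from h import *
w=snapshot("wrist"); f=w["frame"].astype(int)
for r in (265,280,292): print(r,[(u,int(f[r,u].mean())) for u in list(range(283,294))+list(range(349,362))])
print([(v,int(f[v,322].mean())) for v in list(range(250,262))+list(range(294,306))])
for c in ((288,280),(356,280),(322,257),(322,300)):print(onz(w,*c,179))
print(proj(w,sense()["tool_pos"]))
E
```

```text
265 [(283, 43), (284, 34), (285, 34), (286, 36), (287, 40), (288, 40), (289, 43), (290, 63), (291, 115), (292, 155), (293, 165), (349, 173), (350, 166), (351, 133), (352, 79), (353, 53), (354, 49), (355, 48), (356, 45), (357, 50), (358, 119), (359, 227), (360, 251), (361, 253)]
280 [(283, 43), (284, 35), (285, 34), (286, 38), (287, 38), (288, 41), (289, 44), (290, 51), (291, 86), (292, 130), (293, 159), (349, 169), (350, 143), (351, 95), (352, 64), (353, 55), (354, 51), (355, 47), (356, 46), (357, 44), (358, 44), (359, 48), (360, 50), (361, 50)]
292 [(283, 50), (284, 42), (285, 38), (286, 36), (287, 38), (288, 40), (289, 42), (290, 48), (291, 72), (292, 123), (293, 160), (349, 168), (350, 135), (351, 84), (352, 59), (353, 56), (354, 52), (355, 47), (356, 43), (357, 42), (358, 41), (359, 48), (360, 48), (361, 47)]
[(250, 39), (251, 40), (252, 44), (253, 55), (254, 93), (255, 142), (256, 166), (257, 169), (258, 169), (259, 168), (260, 169), (261, 168), (294, 172), (295, 165), (296, 125), (297, 73), (298, 55), (299, 68), (300, 79), (301, 84), (302, 83), (303, 81), (304, 84), (305, 82)]
[614.03645584 -20.79966872 179.        ]
[614.57739492  18.74489016 179.        ]
[599.98034407  -0.80934774 179.        ]
[627.29605012  -1.22687614 179.        ]
[321.77113635 282.77656145]
```

```bash
python3 -m creep '{"translation":[[-3.5,0,15],[0,0,25],[0,0,25],[0,0,15],[0,0,6],[0,0,0],[0,0,0],[0,0,0]],"rotation":[[0,0,0],[0,0,0],[0,0,0],[0,0,0],[0,0,0],[0,0,0],[0,0,0],[0,0,0]],"claw":[80,80,80,80,75,68,65,65]}' 60
python3 - <<'E'
from h import *
S=sense();print(S["tool_pos"],S["ft_force"],S["tcp_rot"])
w=snapshot("wrist"); cv2.imwrite("pics/w14.png",w["frame"][:,:,::-1])
s=snapshot("side"); a=crop(s,325,230,110,100,6,"pics/s14.png")
for z in range(100,171,10): print(z,proj(s,[611-11,-1-32,z]).round(1),proj(s,[611+11,-1-32,z]).round(1))
E
```

```text
time: 18.8
tool_pos: [613.5, -1.1, 108.8]
tcp_rot: [-180.0, 0.2, 179.2]
ft_force: [-0.6, 0.4, 0.1]
finger_gap: 64.6
[613.54455694  -1.13275304 108.7955784 ] [-0.55213721  0.41043884  0.10839398] [-1.79988328e+02  1.50404671e-01  1.79211186e+02]
100 [327.3 256.4] [336.4 254.5]
110 [327.2 252.9] [336.4 250.9]
120 [327.1 249.2] [336.3 247.3]
130 [327.  245.6] [336.3 243.6]
140 [326.9 241.9] [336.2 240. ]
150 [326.9 238.2] [336.2 236.3]
160 [326.8 234.4] [336.2 232.5]
170 [326.7 230.6] [336.1 228.7]
```

View pics/w14.png

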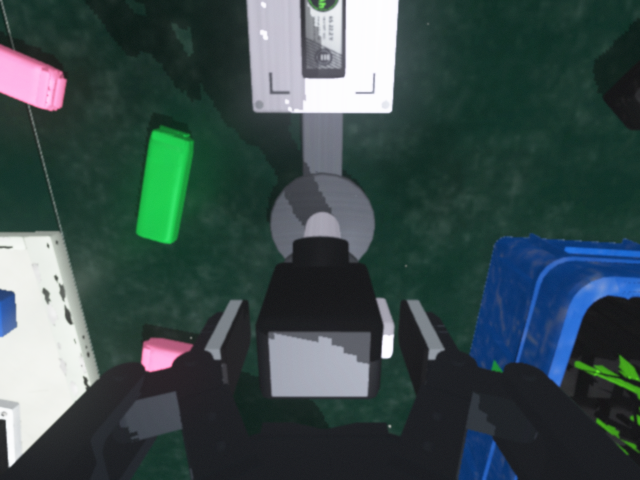

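View pics/s14.png

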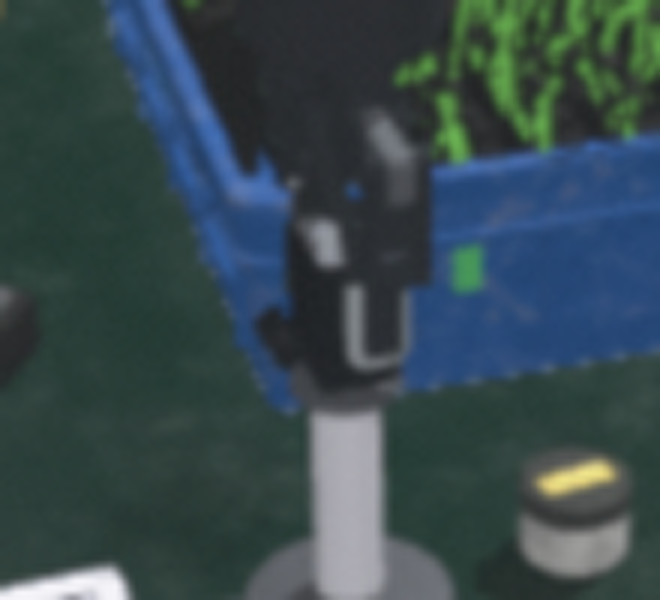

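```bash
python3 -m creep '{"translation":[[1,0,2],[0,0,2],[0,0,0],[0,0,0],[0,0,0],[0,0,0],[0,0,0],[0,0,0]],"rotation":[[0,0,0],[0,0,0],[0,0,0],[0,0,0],[0,0,0],[0,0,0],[0,0,0],[0,0,0]],"claw":[65,60,55,51,47,43,40,40]}' 45
python3 - <<'E'
from h import *
S=sense();print(S["tool_pos"],S["ft_force"],S["wrist_torque"],S["finger_gap"])
w=snapshot("wrist"); cv2.imwrite("pics/w15.png",w["frame"][180:480,160:480,::-1])
s=snapshot("side"); a=crop(s,325,230,100,90,6,"pics/s15.png")
E
```

```text
time: 19.7
tool_pos: [611.3, -2.7, 103.7]
tcp_rot: [-179.9, -0.0, 179.2]
ft_force: [-3.3, -6.8, 4.1]
finger_gap: 43.4
[611.31321229  -2.68195483 103.70086443] [-3.30240581 -6.79354218  4.14466491] [-0.80992569  0.61638692  0.01735483] 43.43835225600129
```

View pics/w15.png

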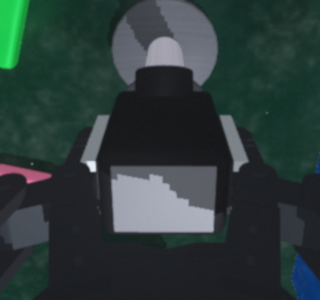

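View pics/s15.png

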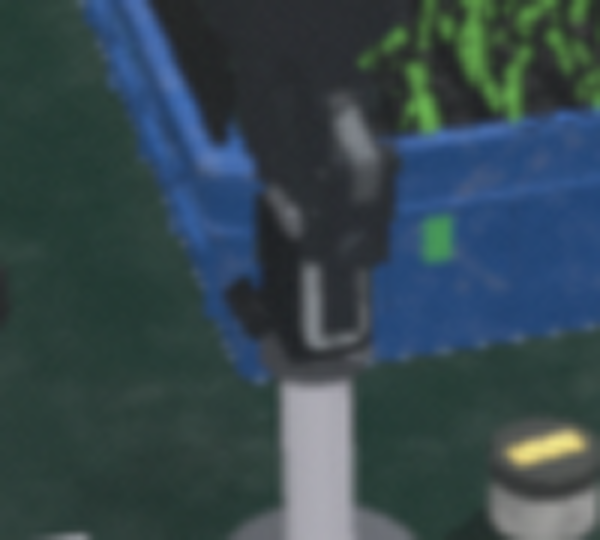

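```bash
python3 -m creep '{"translation":[[0,-1.3,0],[0,0,-2],[0,0,-3],[0,0,-3],[0,0,-3],[0,0,-3],[0,0,0]],"rotation":[[0,0,0],[0,0,0],[0,0,0],[0,0,0],[0,0,0],[0,0,0],[0,0,0]],"claw":[40,40,40,40,40,40,40]}'
python3 - <<'E'
from h import *
S=sense();print(S["tool_pos"],S["ft_force"],S["finger_gap"])
s=snapshot("side"); a=crop(s,325,230,100,90,6,"pics/s16.png")
E
```

```text
time: 20.5
tool_pos: [611.2, -2.6, 117.5]
tcp_rot: [-180.0, -0.0, 179.2]
ft_force: [-0.4, -5.1, -4.0]
finger_gap: 43.3
[611.21728804  -2.64731387 117.46774553] [-0.43804091 -5.1171616  -3.96885872] 43.29942622459265
```

View pics/s16.png

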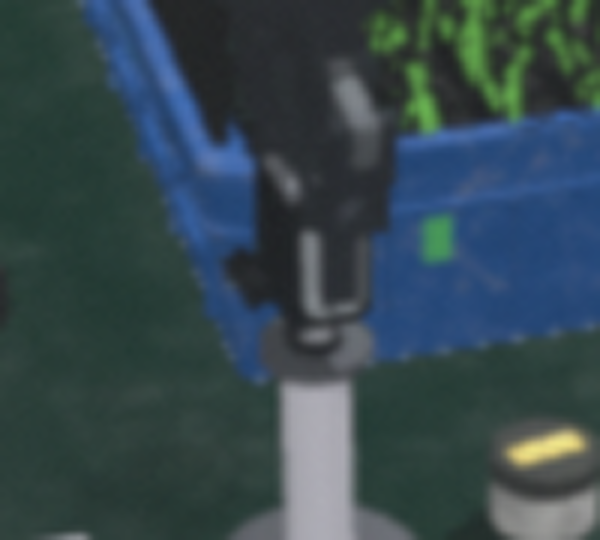

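```bash
python3 -m creep '{"translation":[[0,-1,-5],[0,-0.5,-8],[0,0,-8],[0,0,-8],[0,0,-7],[0,0,-5],[0,0,-3],[0,0,-3],[0,0,-3],[0,0,0]],"rotation":[[0,0,0],[0,0,0],[0,0,0],[0,0,0],[0,0,0],[0,0,0],[0,0,0],[0,0,0],[0,0,0],[0,0,0]],"claw":[40,40,40,40,40,40,40,40,40,40]}'
python3 -m creep '{"translation":[[0,0,-5],[0,0,-6],[0,0,-6],[0,0,-6],[0,0,-6],[0,0,-6],[0,0,-5],[0,0,-3],[0,0,0],[0,0,0]],"rotation":[[0,0,0],[0,0,0],[0,0,0],[0,0,0],[0,0,0],[0,0,0],[0,0,0],[0,0,0],[0,0,0],[0,0,0]],"claw":[40,40,40,40,40,40,40,40,40,40]}'
python3 - <<'E'
from h import *
S=sense();print(S["tool_pos"],S["ft_force"],S["finger_gap"])
s=snapshot("side"); a=crop(s,325,210,110,130,4,"pics/s17.png")
E
```

```text
time: 21.55
tool_pos: [611.1, -2.9, 167.4]
tcp_rot: [179.9, -0.0, 179.2]
ft_force: [1.9, 5.9, -8.6]
finger_gap: 43.6
time: 22.55
tool_pos: [611.1, -2.9, 209.9]
tcp_rot: [179.9, -0.0, 179.2]
ft_force: [2.2, 5.0, -9.4]
finger_gap: 43.7
[611.09447573  -2.88334849 209.88165166] [ 2.160765    5.013927   -9.41862676] 43.670079770958225
```

View pics/s17.png

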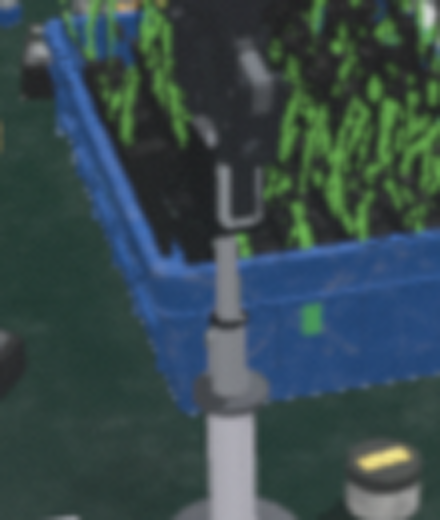

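```bash
python3 -m creep '{"translation":[[0,0.8,-3],[0,0,-3],[0,0,-3],[0,0,-2],[0,0,0],[0,0,0]],"rotation":[[0,0,0],[0,0,0],[0,0,0],[0,0,0],[0,0,0],[0,0,0]],"claw":[40,40,40,40,40,40]}'
python3 -m creep '{"translation":[[0,0,-1],[0,0,-1],[0,0,0],[0,0,0]],"rotation":[[0,0,0],[0,0,0],[0,0,0],[0,0,0]],"claw":[40,40,40,40]}'
```

```text
time: 23.2
tool_pos: [611.2, -2.9, 221.1]
tcp_rot: [180.0, -0.0, 179.2]
ft_force: [-1.2, 3.2, -9.5]
finger_gap: 43.7
time: 23.6
tool_pos: [611.2, -2.9, 223.0]
tcp_rot: [180.0, -0.0, 179.2]
ft_force: [-0.6, 4.7, -9.2]
finger_gap: 43.6
```

```bash
python3 -m creep '{"translation":[[0,0,-0.7],[0,0,0],[0,0,0]],"rotation":[[0,0,0],[0,0,0],[0,0,0]],"claw":[40,40,40]}'
python3 -m creep '{"translation":[[0,0,-0.7],[0,0,0],[0,0,0]],"rotation":[[0,0,0],[0,0,0],[0,0,0]],"claw":[40,40,40]}'
```

```text
time: 23.9
tool_pos: [611.2, -2.9, 223.8]
tcp_rot: [180.0, -0.0, 179.2]
ft_force: [-1.0, 5.3, -10.3]
finger_gap: 43.6
time: 24.2
tool_pos: [611.2, -2.9, 223.9]
tcp_rot: [180.0, -0.1, 179.2]
ft_force: [-0.5, 4.8, -13.2]
finger_gap: 44.0
```

```bash
python3 -m creep '{"translation":[[0,0,-0.7],[0,0,0],[0,0,0],[0,0,0]],"rotation":[[0,0,0],[0,0,0],[0,0,0],[0,0,0]],"claw":[40,40,40,40]}'
python3 - <<'E'
from h import *
S=sense();print(S["tool_pos"],S["ft_force"],S["finger_gap"],S["time"])
s=snapshot("side"); a=crop(s,310,230,160,150,4,"pics/s18.png")
w=snapshot("wrist"); cv2.imwrite("pics/w18.png",w["frame"][:,:,::-1])
t=snapshot("top"); cv2.imwrite("pics/t18.png",t["frame"][:,:,::-1])
E
```

```text
time: 24.6
tool_pos: [611.1, -2.9, 223.9]
tcp_rot: [180.0, -0.1, 179.2]
ft_force: [1.9, 4.8, -14.6]
finger_gap: 43.6
[611.09069784  -2.87195082 223.92598396] [  1.85504298   4.80769402 -14.56055115] 43.62706938284739 24.6
```

View pics/s18.png

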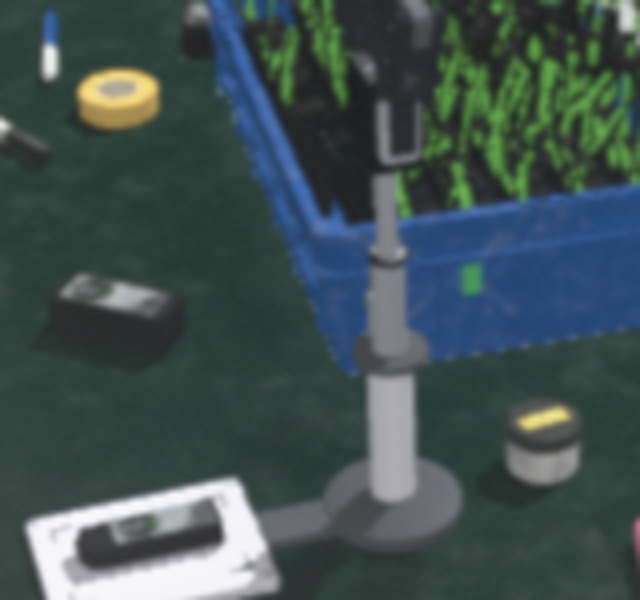

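View pics/w18.png

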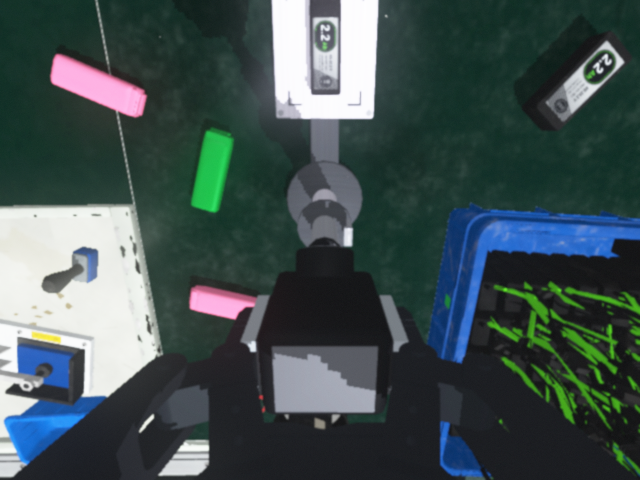

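The side view shows both tubes out and the pack on the plate. The wrist view shows the head still gripped, with the spare pack, jar and stamp where they were.

```bash
python3 - <<'E'
from h import *
print(hand_in()); S=sense(); print(S["time"],S["tool_pos"],S["ft_force"],S["finger_gap"])
E
```

```text
the job is handed in; nothing more can be done
None
the job is handed in; nothing more can be done
```

The thin pack is on the stand's plate and the camera head is held at full height, both tubes out. I handed the job in at about 24.8 s.

- **Pack:** I gripped it across its width and laid it same side up on the plate with its long side along the stand's x. I lowered it until it touched (9.5 N), backed off 0.5 mm and let go. Afterwards the wrist view put it within about 0.6 mm of the plate centre and parallel to it.
- **Head:** I pinched it across its sides. The finger gap was 43.4 mm against 45 mm nominal with the button pressed, and the head came free of the flange. I then drew it up 120.2 mm. At the end the height stayed at 223.9 mm while the downward force rose from about 10 to 14.6 N, so it is against the second stop. It was still gripped at hand-in.
- **Bystanders:** In the last pictures the spare pack, jar and date stamp look undisturbed; I did not measure them again.

**Checks that disagreed:**
- The fingertips sat about 32 mm above the reported TCP, in both the side and wrist views, so I set heights from the pictures and contact forces.
- The camera views differed by about 2–4 mm in places, so I used the wrist view for alignment.
- A side force of about 5 N on the head remained at the end.

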